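# Find and release the latched stop key of a cassette drawer insert

### The job

Four identical black stop keys stand in a row on the near rim of the ash cassette insert, and one of them is already latched down, keeping its row locked. With the fingertips, tap every key lightly in turn, from the robot's left to its right, without pushing in any key that stands up and without releasing the latched one yet; then press the latched key firmly down to its stop and let go so that it springs up and all four keys stand up. Only touch: leave the divider and everything lying around where they are, nothing pinched or lifted.

Things in the scene. Friction and masses are not known exactly. Their poses are not given: they have to be found in the camera images.
- insert: pale ash cassette drawer insert, 300 (x) x 360 (y) x 55 mm high, fixed. Origin: centre of its underside. Its x axis points from the near rim (75 mm wide, carrying the keys) to the back rim (50 mm wide); its y axis points to the robot's left along the row of keys. Between the rims stand sky-blue cassettes, none higher than the rims
- place_1 (a point): place 1 of the row (1 is the robot's leftmost, 4 its rightmost; 50 mm apart): the point on the top surface of the near rim (55 mm above the table) under the middle of the key there
- place_2 (a point): place 2 of the row (1 is the robot's leftmost, 4 its rightmost; 50 mm apart): the point on the top surface of the near rim (55 mm above the table) under the middle of the key there
- place_3 (a point): place 3 of the row (1 is the robot's leftmost, 4 its rightmost; 50 mm apart): the point on the top surface of the near rim (55 mm above the table) under the middle of the key there
- place_4 (a point): place 4 of the row (1 is the robot's leftmost, 4 its rightmost; 50 mm apart): the point on the top surface of the near rim (55 mm above the table) under the middle of the key there
- unit_a: key a with its mounting: a black block 24 x 26 mm with a flat top, standing straight up out of a dark 34 mm square bezel (4 mm high) on the rim. Origin: on the rim surface under the key's middle; axes as the insert's. The key's top is 18 mm above the origin when up, 11 mm when latched, 6 mm at the bottom stop. Which key stands at which place, and so which place has the latched one, differs from run to run
- key_a (a joint): how far key a is down, m: 0 up, about 0.007 latched, 0.012 bottom stop. A key that is up gives way on a spring (1.5 N to start, then 0.5 N per mm) and springs back; 5 mm down or more counts as pushed in. The latched key hardly gives under less than 4 N; it needs about 5 N to start moving and about 8 N to reach the stop, is released somewhere between 8.5 and 10 mm down, and rises when let go
- unit_b: key b with its mounting: a black block 24 x 26 mm with a flat top, standing straight up out of a dark 34 mm square bezel (4 mm high) on the rim. Origin: on the rim surface under the key's middle; axes as the insert's. The key's top is 18 mm above the origin when up, 11 mm when latched, 6 mm at the bottom stop. Which key stands at which place, and so which place has the latched one, differs from run to run
- key_b (a joint): how far key b is down, m: 0 up, about 0.007 latched, 0.012 bottom stop. A key that is up gives way on a spring (1.5 N to start, then 0.5 N per mm) and springs back; 5 mm down or more counts as pushed in. The latched key hardly gives under less than 4 N; it needs about 5 N to start moving and about 8 N to reach the stop, is released somewhere between 8.5 and 10 mm down, and rises when let go
- unit_c: key c with its mounting: a black block 24 x 26 mm with a flat top, standing straight up out of a dark 34 mm square bezel (4 mm high) on the rim. Origin: on the rim surface under the key's middle; axes as the insert's. The key's top is 18 mm above the origin when up, 11 mm when latched, 6 mm at the bottom stop. Which key stands at which place, and so which place has the latched one, differs from run to run
- key_c (a joint): how far key c is down, m: 0 up, about 0.007 latched, 0.012 bottom stop. A key that is up gives way on a spring (1.5 N to start, then 0.5 N per mm) and springs back; 5 mm down or more counts as pushed in. The latched key hardly gives under less than 4 N; it needs about 5 N to start moving and about 8 N to reach the stop, is released somewhere between 8.5 and 10 mm down, and rises when let go
- unit_d: key d with its mounting: a black block 24 x 26 mm with a flat top, standing straight up out of a dark 34 mm square bezel (4 mm high) on the rim. Origin: on the rim surface under the key's middle; axes as the insert's. The key's top is 18 mm above the origin when up, 11 mm when latched, 6 mm at the bottom stop. Which key stands at which place, and so which place has the latched one, differs from run to run
- key_d (a joint): how far key d is down, m: 0 up, about 0.007 latched, 0.012 bottom stop. A key that is up gives way on a spring (1.5 N to start, then 0.5 N per mm) and springs back; 5 mm down or more counts as pushed in. The latched key hardly gives under less than 4 N; it needs about 5 N to start moving and about 8 N to reach the stop, is released somewhere between 8.5 and 10 mm down, and rises when let go
- divider_top (a point): middle of the upper edge of the stainless steel divider, a thin upright plate across the insert, 17 mm above the rims; it slides along the insert's x axis. Leave it where it is
- mould: steel embedding mould, 29 x 34 x 10 mm, on the near rim beyond the leftmost key. Origin: its underside. A bystander: leave it
- puller: black phenolic knob puller, 32 mm across, 36 mm tall, standing on the near rim beyond the rightmost key. Origin: its underside. A bystander: leave it
- jar: frosted white jar, 42 mm across, 55 mm tall, on the back rim. Origin: its underside. A bystander: leave it
- cassette_1: loose sky-blue cassette, 40 x 28 x 6 mm, on the back rim. Origin: its underside. A bystander: leave it
- cassette_2: loose sky-blue cassette, 40 x 28 x 6 mm, on the table to the right. Origin: its underside. A bystander: leave it
- tray: steel tray, 90 x 130 x 22 mm, on the table to the left. Origin: its underside. A bystander: leave it
- spatula: spatula, 160 mm long, lying on the table to the right. Origin: its underside. A bystander: leave it

How it is judged:
By the outcome, as a careful person would: the job done as asked, in the order asked, and still so for the second after the job is handed in, with the robot touching nothing.
It also fails if it takes over 45 s, if anything falls off the work surface, if the arm or the gripper's body presses on something with over 40 N, if the wrist force passes 120 N, or if a joint passes its speed limit or range.

### The arm

A 6-joint arm with a two-finger parallel gripper is mounted at the origin on the work surface. World frame = base frame: x ahead of the robot, y to its left, z up, the work surface at z = 0. Lengths are in m, angles in rad, forces in N, time in s.
With the tool pointing down it reaches from about 0.3 to 0.875 m from the base axis. Payload 6.4 kg.
Tool frame: the origin (TCP) lies on the front face of the gripper's body, between the roots of the fingers; the fingertips stand 73 mm ahead of it and the grasp point (between the pads) lies ctrl.pinch_z ahead of it (ctrl.pinch_z is the distance from the TCP to the grasp point, in m); z points along the fingers, x is the direction in which the jaws open and shut, and the axes are right-handed (so a half turn about z gives the same grasp; the last joint's range is limited). The gripper opens to 85 mm and grips with 20 to 120 N. Pads are 22 mm wide; open, the fingers measure 114 mm over their backs; the gripper's body (76 mm by 85 mm) begins 54 mm behind the grasp point. The pads swing forward as they close: fully open they stand 13 mm farther back than shut.
Start: joints at [1.013, 0.181, 1.607, -0, 1.354, -0.206], TCP at [0.198, 0.54, 0.304] pointing down, gripper open.
Joint ranges: [-2.99, 2.99], [-0.89, 2.07], [0.3, 2.58], [-1.14, 4.28], [0, 2.63], [-3.12, 3.12]. Speed limits (rad/s): [2.57, 2.57, 3.01, 3.14, 3.14, 3.14].

### API

Orientations are given as a unit quaternion [w, x, y, z].
In Python, from bench import ctrl gives the robot as it stands.
- The arm moves only by the tool move_arm, never from a script. Its argument "rows" is text: rows parted by semicolons, each of 7 numbers parted by spaces: the shift along the tool's x, y, z in cm, then the turn, a rotation vector about the tool's x, y, z in degrees, then the opening, from 0 (shut) to 1 (fully open). In form: x y z rx ry rz grip; .... A call has 1 to 20 rows; each row shifts and turns the commanded pose from where the row before left it, along the tool's axes as they then stand; what a row does not reach is not made up. A row lasts 1/10 s, in which the tool goes at most 50 mm and 8.59 degrees, less where a joint would pass 70% of its speed; a pose out of reach is approached as far as the arm can. A call with a gripper value outside its range is refused whole. The fingers move at their own pace and stop on an object; the grip force is fixed at half the most. Time passes only in rows, so rows that do not move let the fingers close. It gives the time, the measured TCP pose, the force and the opening at its end, in the units of the state.
- ctrl.get_obs(): the state, without advancing time (a new reading comes with each control period).
- ctrl.camera(name): name is "side" or "top" or "wrist"; returns a dict with "color" (400x640x3 uint8, blue, green, red), "fx", "fy", "cx", "cy" (pixels), "rvec" (rotation vector, rad) and "tvec" (3), from world to camera coordinates, as OpenCV has them. Camera axes: x right, y down, z forward; pixel columns grow to the right and rows downward; lengths in m; the calibration is good to about 2 mm. A picture is of the moment at which its call begins. There is no depth.
- ctrl.hand_in(): hands the job in, once; it reports no verdict.
Trained networks look in the newest picture that a camera, given by its name, has taken for a name from the list of things; names that differ only in an ending like _2 or _b are one class to them, and where a whole thing is asked for, a point or a joint stands for the part that bears it (a point fixed in the world has none). Each returns a list of dicts, best first, with "confidence" (0 to 1); they miss things now and then, are a little off and sometimes report something else, mostly with a low value. They report only what shows in the picture. A call takes as long as a camera call.
- ctrl.look_for(camera, query): "bbox" ([left, top, right, bottom] in pixels, round what is visible of it).
- ctrl.trace(camera, query): "region" (400x640 bool, what is visible of it) and "bbox" ([left, top, right, bottom] in pixels, round what is visible of it).
The state is a dict: "time_s": time; "q": joint angles; "dq": joint speeds; "joint_efforts": joint torques, N m; "eef_pos": TCP position; "eef_rot": TCP orientation; "wrist_force": force on the tool from outside, world axes, zero at the start; "torque": the same for the moment, N m; "opening": opening from 0.0 (shut) to 1.0 (fully open).
Only numpy, scipy, OpenCV 4.12 (cv2) and the standard library are available. Lean on these libraries where they do the work, as an engineer would, in place of code of your own. Each camera call takes 0.05 s, during which the arm holds its last target.

## Working session

There is one attempt and no reset: what is moved stays moved. The work goes in short steps, Python scripts to look and compute and a tool call to move; the robot and the scene stay as the last step left them, time stands still between calls to the robot, and variables do not carry over. Pictures are saved under pics/ and viewed, and the job is handed in when it is done.

Besides the shell and the picture viewer there is one more tool, called as name(argument=value, ...) on one line, values as JSON. move_arm: Moves the arm, as the interface text tells. Its arguments: {"type":"object","properties":{"rows":{"type":"string"}},"required":["rows"]}

```bash
ls; mkdir -p pics; python3 - <<'E'
from bench import ctrl
import cv2
o=ctrl.get_obs(); print({k:(v if not hasattr(v,'round') else v) for k,v in o.items()}, ctrl.pinch_z)
for n in ("side","top","wrist"):
    c=ctrl.camera(n); cv2.imwrite(f"pics/{n}0.png",c["color"]); print(n,c["fx"],c["cx"],c["cy"],c["rvec"],c["tvec"])
    for q in ("unit_a","key_a","place_1","insert","mould","puller"):
        print(q,[( [round(float(x)) for x in d["bbox"]],round(float(d["confidence"]),2)) for d in ctrl.look_for(n,q)][:6])
E
```

```text
pics
{'time_s': 0.0, 'q': array([ 1.01270275e+00,  1.81534254e-01,  1.60801333e+00,  9.52260095e-06,
        1.35379925e+00, -2.06326585e-01]), 'dq': array([-1.16121930e-03,  7.14798400e-05,  3.13302093e-04, -4.03276849e-04,
        5.62974993e-04, -7.16780979e-04]), 'joint_efforts': array([ 4.96648936e-04, -4.44865179e+01, -3.51332545e+01, -3.54006406e-04,
        9.08314192e-03,  2.34636383e-05]), 'eef_pos': array([0.19788377, 0.53941954, 0.30298529]), 'eef_rot': array([ 3.39851847e-04,  8.19926227e-01,  5.72468525e-01, -8.08582285e-04]), 'wrist_force': array([-0.20566946,  0.00431705,  0.68980883]), 'torque': array([ 0.02557298, -0.00579988, -0.03428761]), 'opening': 0.9989536196675414} 0.0539
side 424.4420620446202 321.5651690318524 200.95530547397524 [ 2.25654211 -0.15684433  0.06106581] [-0.59453983  0.13173433  1.23486604]
unit_a [([289, 211, 300, 219], 0.62), ([281, 200, 293, 206], 0.51), ([290, 218, 302, 228], 0.46)]
key_a [([268, 323, 284, 331], 0.64), ([282, 198, 294, 207], 0.42), ([280, 190, 289, 198], 0.41)]
place_1 [([298, 230, 311, 247], 0.7), ([265, 162, 392, 268], 0.
[... 155 characters left out ...]
05616643021915 317.5918136671621 198.1172282059761 [ 2.15278572 -2.21461654  0.08095454] [0.03308993 0.6052807  1.27604125]
unit_a [([336, 222, 349, 230], 0.66), ([283, 228, 297, 248], 0.64), ([316, 224, 329, 236], 0.44), ([301, 228, 316, 240], 0.43)]
key_a [([303, 231, 314, 238], 0.45)]
place_1 [([233, 129, 380, 259], 0.93), ([357, 215, 372, 225], 0.59)]
insert [([238, 132, 380, 258], 0.67), ([357, 218, 373, 224], 0.21)]
mould []
puller [([358, 214, 373, 225], 0.45), ([143, 180, 190, 220], 0.39)]
wrist 324.13529404817876 318.91517661001876 199.65259097409145 [-2.36968507 -1.65596503 -0.24337845] [-0.57514821 -0.03893094  0.37994149]
unit_a []
key_a []
place_1 []
insert []
mould []
puller []
```

```bash
python3 - <<'E'
import cv2
a=cv2.imread("pics/side0.png")[150:290,240:420]; cv2.imwrite("pics/side0c.png",cv2.resize(a,None,fx=4.2,fy=4.2,interpolation=cv2.INTER_CUBIC))
a=cv2.imread("pics/top0.png")[120:270,220:400]; cv2.imwrite("pics/top0c.png",cv2.resize(a,None,fx=4,fy=4,interpolation=cv2.INTER_CUBIC))
E
```

```text
(no output)
```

View pics/side0c.png

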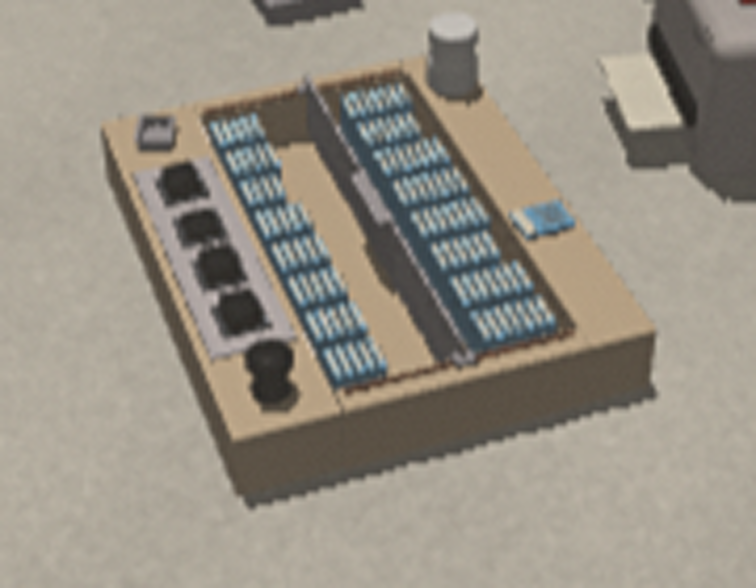

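View pics/top0c.png

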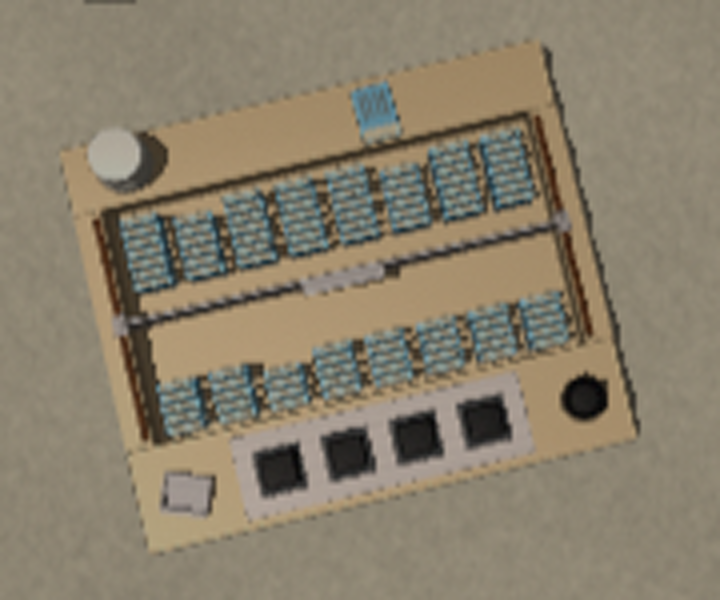

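View pics/side0.png

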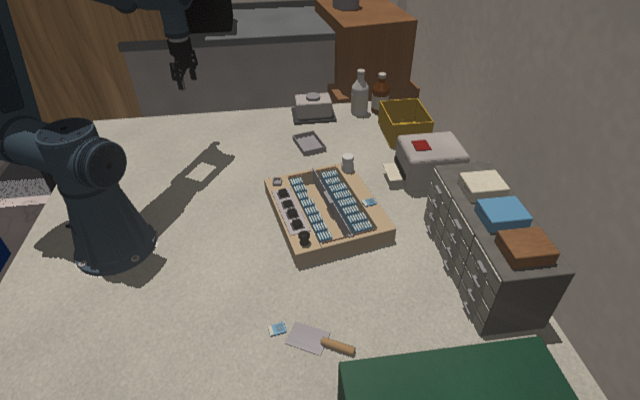

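View pics/top0.png

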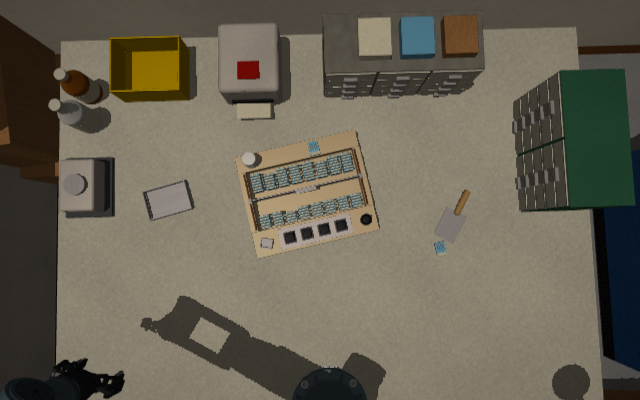

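Both views show the four black keys in a row: in top they sit at about (290,237), (307,233), (324,229) and (341,225). The mould is at (267,243) and the puller at (366,219). I'll take a coarse pose from top, then refine it with the wrist camera.

```bash
cat > h.py <<'E'
import numpy as np, cv2
from scipy.spatial.transform import Rotation as R
def P(c):
    K=np.array([[c["fx"],0,c["cx"]],[0,c["fy"],c["cy"]],[0,0,1]]);Rm=cv2.Rodrigues(np.array(c["rvec"]))[0];return K,Rm,np.array(c["tvec"]).ravel()
def back(c,uv,z):
    K,Rm,t=P(c); d=Rm.T@np.linalg.solve(K,[uv[0],uv[1],1]); o=-Rm.T@t; return o+d*(z-o[2])/d[2]
def proj(c,X):
    K,Rm,t=P(c); p=(np.atleast_2d(X)@Rm.T+t)@K.T; return p[:,:2]/p[:,2:]
E
python3 - <<'E'
from h import *; from bench import ctrl
np.set_printoptions(precision=4,suppress=True)
c=ctrl.camera("top"); s=ctrl.camera("side")
f=lambda U,V:((U+.5)/4-.5+220,(V+.5)/4-.5+120)
g=lambda U,V:((U+.5)/4.2-.5+240,(V+.5)/4.2-.5+150)
k=[f(280,470),f(349,453),f(416,436),f(485,419)]
ks=[g(182,183),g(201,227),g(220,268),g(241,311)]
for a,b in zip(k,ks):
    print("top",back(c,a,.07),"side",back(s,b,.07))
    K1,R1,t1=P(c);K2,R2,t2=P(s)
    X=cv2.triangulatePoints(K1@np.c_[R1,t1],K2@np.c_[R2,t2],np.array(a).reshape(2,1),np.array(b).reshape(2,1)); print((X[:3]/X[3]).ravel())
for q in [(62,152),(546,42),(637,434),(152,551)]: print("corner",back(c,f(*q),.055))
w=ctrl.camera("wrist"); K,Rm,t=P(w); o=ctrl.get_obs(); T=R.from_quat(np.r_[o["eef_rot"][1:],o["eef_rot"][0]])
print("cam in tool",T.inv().apply(-Rm.T@t-o["eef_pos"]),"\ncam axes in tool",(T.inv().as_matrix()@Rm.T))
print(T.as_matrix())
E
```

```text
top [0.494  0.0983 0.07  ] side [0.4927 0.089  0.07  ]
[0.4934 0.0988 0.0623]
top [0.5047 0.0491 0.07  ] side [0.5029 0.0368 0.07  ]
[0.5039 0.0494 0.0595]
top [0.5153 0.0014 0.07  ] side [ 0.5127 -0.0093  0.07  ]
[0.5142 0.0013 0.0607]
top [ 0.5259 -0.0479  0.07  ] side [ 0.5231 -0.0551  0.07  ]
[ 0.5248 -0.0482  0.0636]
corner [0.7282 0.252  0.055 ]
corner [ 0.7991 -0.102   0.055 ]
corner [ 0.5123 -0.1573  0.055 ]
corner [0.4389 0.1919 0.055 ]
cam in tool [ 0.0004 -0.0729 -0.0706] 
cam axes in tool [[ 1.      0.0009 -0.0006]
 [-0.0007  0.9574  0.2889]
 [ 0.0009 -0.2889  0.9574]]
[[ 0.3446  0.9388  0.    ]
 [ 0.9388 -0.3446  0.    ]
 [ 0.      0.     -1.    ]]
```

move_arm(rows="-2.25 3.13 0 0 0 0 0;-2.25 3.13 0 0 0 0 0;-2.25 3.13 0 0 0 0 0;-2.25 3.13 0 0 0 0 0;-2.25 3.13 0 0 0 0 0;-2.25 3.13 0 0 0 0 0;-2.25 3.13 0 0 0 0 0;-2.25 3.13 0 0 0 0 0;-2.25 3.13 0 0 0 0 0;-2.25 3.13 0 0 0 0 0;-2.25 3.13 0 0 0 0 0;-2.25 3.13 0 0 0 0 0;-2.25 3.13 0 0 0 0 0;-2.25 3.13 0 0 0 0 0;-2.25 3.13 0 0 0 0 0;-2.25 3.13 0 0 0 0 0;0 0 0 0 0 -8 0;0 0 0 0 0 -8 0;0 0 0 0 0 -8 0;0 0 0 0 0 -8.3 0")

```text
time_s: 3.2
eef_pos: [0.5443, 0.0291, 0.3038]
eef_rot: [-0.0, 0.626, 0.78, -0.0]
wrist_force: [0.6, 0.3, -0.1]
opening: -0.004
```

move_arm(rows="0 0 0 0 0 0 0;0 0 0 0 0 0 0;0 0 0 0 0 0 0")

```text
time_s: 3.5
eef_pos: [0.5442, 0.0293, 0.3039]
eef_rot: [0.0, 0.629, 0.777, 0.0]
wrist_force: [0.5, 0.9, -0.6]
opening: -0.002
```

```bash
python3 - <<'E'
from h import *; from bench import ctrl
import pickle
c=ctrl.camera("wrist"); pickle.dump(c,open("w1.pkl","wb")); cv2.imwrite("pics/w1.png",c["color"])
o=ctrl.get_obs(); print(o["eef_pos"],o["eef_rot"],o["opening"],o["time_s"],o["wrist_force"])
for q in ("unit_a","key_a"):
  print(q,[( [round(float(x),1) for x in d["bbox"]],round(float(d["confidence"]),2)) for d in ctrl.look_for("wrist",q)][:6])
E
```

```text
[0.54421431 0.02933638 0.30394169] [2.97029933e-05 6.29181006e-01 7.77258811e-01 2.53578659e-05] -0.00016170133380721973 3.55 [-0.33504732 -0.87856118 -0.23370888]
unit_a [([228.1, 127.5, 263.9, 161.3], 0.92), ([384.9, 128.3, 417.3, 163.7], 0.88), ([279.5, 125.9, 316.9, 162.7], 0.83), ([329.4, 125.5, 365.7, 159.9], 0.66)]
key_a [([277.5, 130.8, 310.7, 158.7], 0.93), ([227.6, 128.3, 258.7, 160.0], 0.85), ([337.8, 132.7, 361.3, 158.8], 0.76), ([386.0, 130.5, 417.6, 158.9], 0.64)]
```

View pics/w1.png

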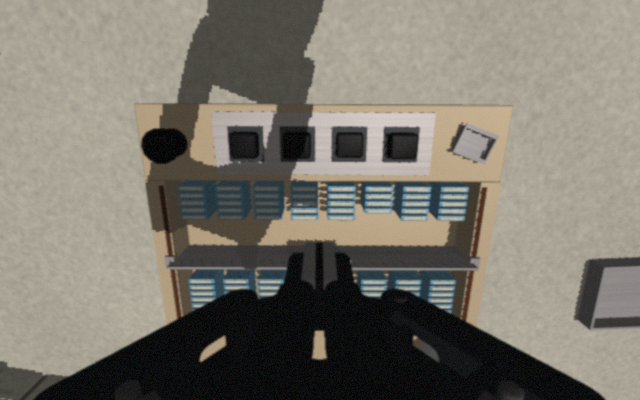

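The wrist view shows the keys at about (246,144), (297,143), (349,143) and (401,145). The puller is to the left and the mould to the right, and the row lies level in the picture. I'll go lower for a second, sharper view.

move_arm(rows="0 0 2.2 0 0 0 0;0 0 2.2 0 0 0 0;0 0 2.2 0 0 0 0;0 0 2.2 0 0 0 0;0 0 2.2 0 0 0 0;0 0 0 0 0 0 0;0 0 0 0 0 0 0;0 0 0 0 0 0 0")

```text
time_s: 4.45
eef_pos: [0.5451, 0.0291, 0.1954]
eef_rot: [0.001, 0.628, 0.778, 0.001]
wrist_force: [-0.5, -0.6, 0.6]
opening: 0.001
```

```bash
python3 - <<'E'
from h import *; from bench import ctrl
import pickle
c=ctrl.camera("wrist"); pickle.dump(c,open("w2.pkl","wb")); cv2.imwrite("pics/w2.png",c["color"])
o=ctrl.get_obs(); print(o["eef_pos"],o["eef_rot"],o["opening"],o["time_s"],o["wrist_force"])
for n in ("w1","w2"):
    i=pickle.load(open(n+".pkl","rb"))["color"]
    if n=="w1": a=i[95:190,205:440]; f=3.4
    else: a=i[70:240,110:510]; f=2
    cv2.imwrite(f"pics/{n}c.png",np.clip(cv2.resize(a,None,fx=f,fy=f,interpolation=cv2.INTER_CUBIC).astype(float)*2.2,0,255).astype(np.uint8))
E
```

```text
[0.54515504 0.02913645 0.19551115] [1.19791125e-03 6.28408387e-01 7.77882400e-01 6.60625615e-04] -0.00037178034351836327 4.5 [-0.82176161 -0.32184817 -0.82890661]
```

View pics/w2c.png

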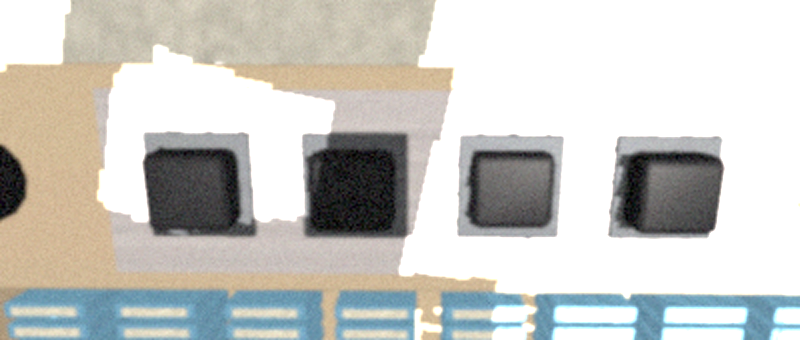

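View pics/w1c.png

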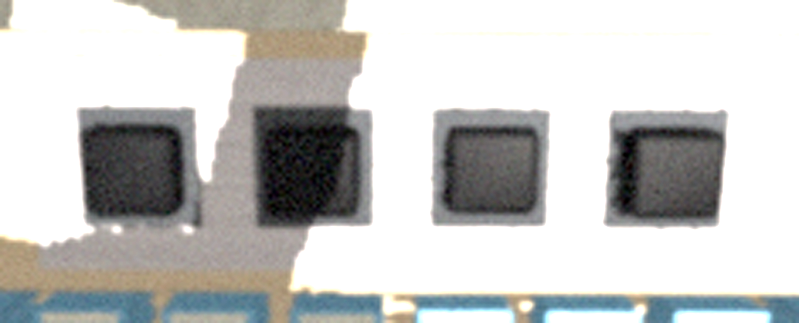

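```bash
cat > fit.py <<'E'
from h import *; import pickle
from scipy.optimize import least_squares
np.set_printoptions(precision=4,suppress=True)
w1=pickle.load(open("w1.pkl","rb"));w2=pickle.load(open("w2.pkl","rb"))
f2=lambda U,V:((U+.5)/2-.5+110,(V+.5)/2-.5+70)
f1=lambda U,V:((U+.5)/3.4-.5+205,(V+.5)/3.4-.5+95)
# bezel bboxes (centres), place 1..4
b2=[(611,137,722,236),(459,137,563,236),(303,134,408,237),(145,133,255,236)]
b1=[(606,111,726,224),(433,110,549,224),(255,108,371,224),(79,108,199,224)]
def pts(p,h,sx=.034,sy=.034,z=None):
    x,y,th,z0=p; out=[]
    for k in range(4):
        a=np.array([-1,1,1,-1])*sx/2; b=(1.5-k)*.05+np.array([-1,-1,1,1])*sy/2
        out.append(np.c_[x+a*np.cos(th)-b*np.sin(th),y+a*np.sin(th)+b*np.cos(th),np.full(4,z0+h)])
    return out
def bb(c,p,lo,hi,s):
    r=[]
    for A,B in zip(pts(p,lo,s,s),pts(p,hi,s,s)):
        q=proj(c,np.r_[A,B]); r.append(np.r_[q.min(0),q.max(0)])
    return np.array(r)
m2=np.array([np.r_[f2(*b[:2]),f2(*b[2:])] for b in b2]); m1=np.array([np.r_[f1(*b[:2]),f1(*b[2:])] for b in b1])
if __name__=="__main__":
    for sets in ([(w1,m1)],[(w2,m2)],[(w1,m1),(w2,m2)]):
        fun=lambda p:np.concatenate([(bb(c,p,0,.004,.034)-m).ravel() for c,m in sets])
        r=least_squares(fun,[.51,.025,.21,.055]); print(r.x,"rms",np.sqrt(np.mean(r.fun**2)))
        for k in range(4): print(k+1,pts(r.x,0)[k].mean(0))
    p=r.x; np.save("p.npy",p)
    for n,c,(u0,v0,w,h),s in (("w1",w1,(205,95,235,95),3.4),("w2",w2,(110,70,400,170),2)):
      for hh in (.018,.011):
        im=np.clip(cv2.resize(c["color"][v0:v0+h,u0:u0+w],None,fx=s,fy=s,interpolation=cv2.INTER_CUBIC).astype(float)*2.2,0,255).astype(np.uint8)
        for k in range(4):
            for X,col in ((pts(p,.004)[k],(0,255,0)),(pts(p,hh,.024,.026)[k],(0,0,255))):
                q=(proj(c,X)-[u0,v0]+.5)*s-.5
                cv2.polylines(im,[np.round(q).astype(int)],True,col,1)
        cv2.imwrite(f"pics/{n}_{int(hh*1000)}.png",im)
    cv2.imwrite("pics/ov2.png",np.vstack([cv2.imread("pics/w2_18.png")[100:260],cv2.imread("pics/w2_11.png")[100:260]]))
    cv2.imwrite("pics/ov1.png",np.vstack([cv2.imread("pics/w1_18.png")[80:250],cv2.imread("pics/w1_11.png")[80:250]]))
E
python3 fit.py
```

```text
[0.5107 0.0259 0.2101 0.0517] rms 1.0589557347810516
1 [0.4951 0.0993 0.0517]
2 [0.5055 0.0504 0.0517]
3 [0.5159 0.0015 0.0517]
4 [ 0.5264 -0.0474  0.0517]
[0.5107 0.0265 0.2125 0.0534] rms 1.56358439869278
1 [0.4949 0.0998 0.0534]
2 [0.5054 0.0509 0.0534]
3 [0.516  0.0021 0.0534]
4 [ 0.5265 -0.0468  0.0534]
[0.5107 0.0263 0.2103 0.0531] rms 1.3782369730103665
1 [0.495  0.0997 0.0531]
2 [0.5055 0.0508 0.0531]
3 [0.5159 0.0019 0.0531]
4 [ 0.5263 -0.047   0.0531]
```

View pics/ov2.png

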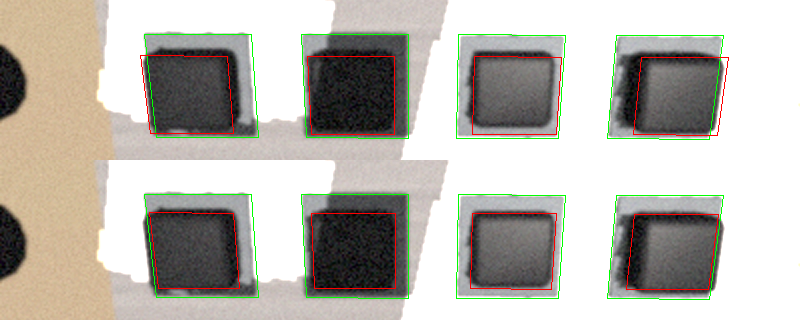

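View pics/ov1.png

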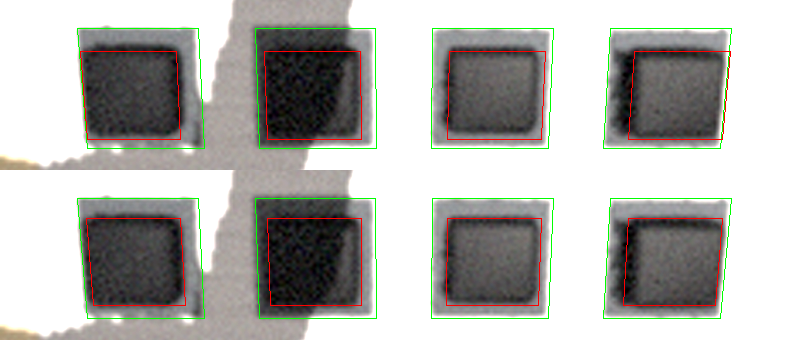

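The bezel fit puts the rim top at about 53 mm, which agrees with the stated 55 mm to within 2 mm. The row yaw is 12°. Key 2 (third from the left in the wrist view) looks lower than the others, so it is probably the latched one. The tap heights will confirm that. Moving above key 1.

move_arm(rows="1.3 -0.57 0 0 0 0 0;1.3 -0.57 0 0 0 0 0;1.3 -0.57 0 0 0 0 0;1.3 -0.57 0 0 0 0 0;1.3 -0.57 0 0 0 0 0;1.4 -0.59 0 0 0 0 0;0 0 1.2 0 0 0 0;0 0 1.2 0 0 0 0;0 0 1.1 0 0 0 0;0 0 0 0 0 0 0;0 0 0 0 0 0 0;0 0 0 0 0 0 0")

```text
time_s: 5.7
eef_pos: [0.4944, 0.0989, 0.159]
eef_rot: [0.0, 0.629, 0.778, 0.0]
wrist_force: [0.1, 1.4, 1.4]
opening: -0.005
```

```bash
python3 - <<'E'
from bench import ctrl; import cv2,numpy as np
for i in range(2):
  o=ctrl.get_obs(); print(o["eef_pos"],o["wrist_force"],o["time_s"])
  c=ctrl.camera("wrist"); 
cv2.imwrite("pics/w3.png",c["color"])
c=ctrl.camera("side"); cv2.imwrite("pics/s3.png",cv2.resize(c["color"][120:290,220:420],None,fx=3.5,fy=3.5,interpolation=cv2.INTER_CUBIC))
E
```

```text
[0.49437899 0.09893382 0.15903168] [0.14677161 1.37188523 1.36165123] 5.7
[0.49445168 0.0990039  0.15922972] [ 0.24862694  0.4928065  -0.63861636] 5.75
```

View pics/w3.png

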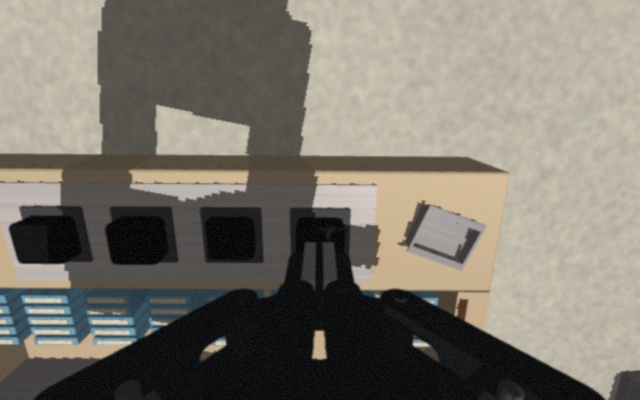

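View pics/s3.png

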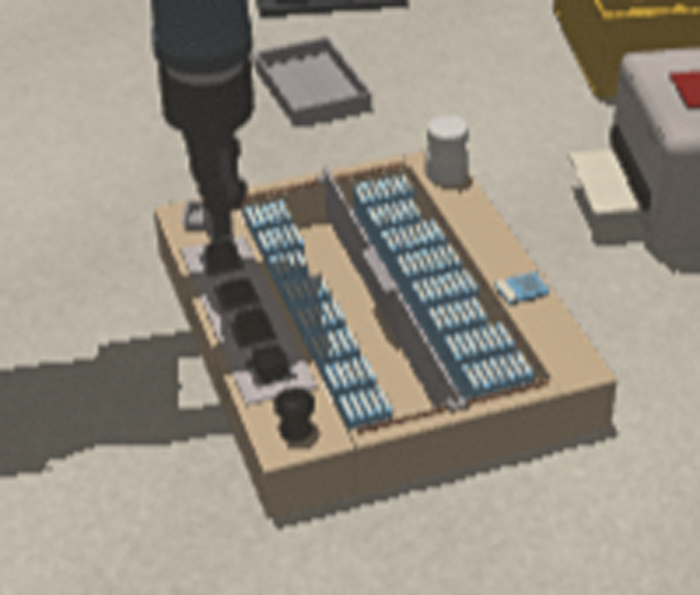

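The tip is centred over key 1, and key 2 at (230,237) is visibly lower. Descending towards contact.

move_arm(rows="0 0 0.5 0 0 0 0;0 0 0.4 0 0 0 0;0 0 0.2 0 0 0 0;0 0 0 0 0 0 0;0 0 0 0 0 0 0")

```text
time_s: 6.35
eef_pos: [0.4939, 0.0993, 0.1478]
eef_rot: [-0.0, 0.628, 0.778, -0.0]
wrist_force: [0.4, 0.6, 0.2]
opening: 0.0
```

move_arm(rows="0 0 0.1 0 0 0 0;0 0 0 0 0 0 0;0 0 0 0 0 0 0")

```text
time_s: 6.65
eef_pos: [0.494, 0.0993, 0.1469]
eef_rot: [0.0, 0.628, 0.778, 0.0]
wrist_force: [-0.4, -0.2, 0.1]
opening: -0.001
```

move_arm(rows="0 0 0.1 0 0 0 0;0 0 0 0 0 0 0;0 0 0 0 0 0 0")

```text
time_s: 6.95
eef_pos: [0.4939, 0.0993, 0.1459]
eef_rot: [-0.0, 0.628, 0.778, -0.0]
wrist_force: [0.0, -0.8, -0.4]
opening: 0.005
```

move_arm(rows="0 0 0.1 0 0 0 0;0 0 0 0 0 0 0;0 0 0 0 0 0 0")

```text
time_s: 7.25
eef_pos: [0.494, 0.0993, 0.145]
eef_rot: [0.0, 0.628, 0.778, 0.0]
wrist_force: [-0.4, 0.2, 2.5]
opening: -0.0
```

```bash
cat > s.py <<'E'
from bench import ctrl; import numpy as np
F=[];Z=[]
for i in range(5):
    ctrl.camera("side"); o=ctrl.get_obs(); F.append(o["wrist_force"]); Z.append(o["eef_pos"])
print(np.round(np.mean(F,0),2),np.round(np.std(F,0),2),np.round(np.mean(Z,0),4),o["time_s"])
E
python3 s.py
```

```text
[0.09 0.15 1.87] [0.32 0.45 0.37] [0.494  0.0993 0.145 ] 7.5
```

Contact with key 1 at TCP z of about 0.1457, which is the height of a key that is up. I'll press about 1 mm more, lift, and move over key 2.

move_arm(rows="0 0 0.1 0 0 0 0;0 0 0 0 0 0 0;0 0 0 0 0 0 0")

```text
time_s: 7.8
eef_pos: [0.494, 0.0993, 0.1439]
eef_rot: [0.0, 0.628, 0.778, 0.0]
wrist_force: [-0.7, -0.4, 2.1]
opening: -0.001
```

move_arm(rows="0 0 -0.5 0 0 0 0;0 0 -1.0 0 0 0 0;-1.2 0 0 0 0 0 0;-1.3 0 0 0 0 0 0;-1.3 0 0 0 0 0 0;-1.2 0 0 0 0 0 0;0 0 0 0 0 0 0;0 0 0.7 0 0 0 0;0 0 0.5 0 0 0 0;0 0 0.1 0 0 0 0;0 0 0 0 0 0 0;0 0 0 0 0 0 0")

```text
time_s: 9.0
eef_pos: [0.5044, 0.0507, 0.1458]
eef_rot: [-0.0, 0.628, 0.778, -0.0]
wrist_force: [0.1, -0.4, 0.1]
opening: 0.002
```

```bash
python3 s.py
```

```text
[ 0.06  0.3  -0.42] [0.15 0.43 0.51] [0.5046 0.0506 0.1461] 9.25
```

move_arm(rows="0 0 0.1 0 0 0 0;0 0 0.1 0 0 0 0;0 0 0 0 0 0 0;0 0 0 0 0 0 0")

```text
time_s: 9.65
eef_pos: [0.5045, 0.0504, 0.1438]
eef_rot: [-0.0, 0.628, 0.778, -0.0]
wrist_force: [0.3, -1.0, 0.5]
opening: 0.003
```

```bash
python3 s.py
```

```text
[-0.03  0.52 -0.1 ] [0.5  0.44 0.5 ] [0.5045 0.0504 0.1439] 9.9
```

There is no force 2 mm below the height of a raised key, so key 2 is latched. I'll go down to just above its expected height of 0.1387 and then take small steps.

move_arm(rows="0 0 0.2 0 0 0 0;0 0 0.2 0 0 0 0;0 0 0.06 0 0 0 0;0 0 0 0 0 0 0;0 0 0 0 0 0 0")

```text
time_s: 10.4
eef_pos: [0.5044, 0.0504, 0.1392]
eef_rot: [-0.0, 0.628, 0.778, -0.0]
wrist_force: [-0.8, 0.3, -0.9]
opening: -0.001
```

```bash
python3 s.py
```

```text
[-0.03  0.63  0.  ] [0.45 0.48 0.87] [0.5045 0.0504 0.1393] 10.65
```

move_arm(rows="0 0 0.04 0 0 0 0;0 0 0 0 0 0 0;0 0 0 0 0 0 0")

```text
time_s: 10.95
eef_pos: [0.5045, 0.0504, 0.139]
eef_rot: [0.0, 0.628, 0.778, 0.0]
wrist_force: [-0.4, 1.2, 1.5]
opening: -0.001
```

```bash
python3 s.py
```

```text
[-0.55  0.15  1.3 ] [0.41 0.37 0.31] [0.5045 0.0504 0.139 ] 11.2
```

move_arm(rows="0 0 0.02 0 0 0 0;0 0 0 0 0 0 0;0 0 0 0 0 0 0")

```text
time_s: 11.5
eef_pos: [0.5046, 0.0504, 0.1388]
eef_rot: [0.0, 0.628, 0.778, 0.0]
wrist_force: [-1.1, 0.7, 4.5]
opening: 0.001
```

```bash
python3 s.py
```

```text
[-0.6   0.02  3.88] [0.18 0.5  0.5 ] [0.5045 0.0504 0.1388] 11.75
```

A 3.9 N tap on the latched key, and it did not move. Lifting and moving to key 3.

move_arm(rows="0 0 -0.5 0 0 0 0;0 0 -1.5 0 0 0 0;-1.2 0 0 0 0 0 0;-1.3 0 0 0 0 0 0;-1.3 0 0 0 0 0 0;-1.2 0 0 0 0 0 0;0 0 0 0 0 0 0;0 0 0.7 0 0 0 0;0 0 0.4 0 0 0 0;0 0 0.1 0 0 0 0;0 0 0.1 0 0 0 0;0 0 0.1 0 0 0 0;0 0 0 0 0 0 0;0 0 0 0 0 0 0")

```text
time_s: 13.15
eef_pos: [0.5151, 0.0017, 0.1449]
eef_rot: [0.0, 0.628, 0.778, 0.0]
wrist_force: [-1.5, 0.7, 1.5]
opening: 0.001
```

```bash
python3 s.py
```

```text
[-0.7   0.76  1.82] [0.25 0.27 0.26] [0.5151 0.0016 0.1449] 13.4
```

Key 3 makes contact at the raised height. I'll press 1 mm more, lift, and move to key 4.

move_arm(rows="0 0 0.1 0 0 0 0;0 0 0 0 0 0 0;0 0 0 0 0 0 0")

```text
time_s: 13.7
eef_pos: [0.5152, 0.0015, 0.1438]
eef_rot: [0.0, 0.628, 0.778, 0.0]
wrist_force: [-0.2, 2.7, 1.7]
opening: 0.001
```

move_arm(rows="0 0 -0.5 0 0 0 0;0 0 -1.0 0 0 0 0;-1.2 0 0 0 0 0 0;-1.3 0 0 0 0 0 0;-1.3 0 0 0 0 0 0;-1.2 0 0 0 0 0 0;0 0 0 0 0 0 0;0 0 0.7 0 0 0 0;0 0 0.4 0 0 0 0;0 0 0.1 0 0 0 0;0 0 0.1 0 0 0 0;0 0 0.1 0 0 0 0;0 0 0 0 0 0 0;0 0 0 0 0 0 0")

```text
time_s: 15.1
eef_pos: [0.5256, -0.0472, 0.1449]
eef_rot: [0.0, 0.628, 0.778, 0.0]
wrist_force: [-1.2, 0.9, 1.5]
opening: -0.004
```

```bash
python3 s.py
```

```text
[-0.9   0.85  1.48] [0.2  0.19 0.63] [ 0.5257 -0.0473  0.1449] 15.35
```

move_arm(rows="0 0 0.1 0 0 0 0;0 0 0 0 0 0 0;0 0 0 0 0 0 0")

```text
time_s: 15.65
eef_pos: [0.5257, -0.0474, 0.1438]
eef_rot: [0.0, 0.628, 0.778, 0.0]
wrist_force: [-0.3, 0.8, 1.6]
opening: -0.003
```

```bash
python3 s.py
```

```text
[0.52 1.51 2.2 ] [0.31 0.44 0.41] [ 0.5257 -0.0474  0.1438] 15.9
```

move_arm(rows="0 0 -0.5 0 0 0 0;0 0 -1.2 0 0 0 0;1.6 0 0 0 0 0 0;1.7 0 0 0 0 0 0;1.7 0 0 0 0 0 0;1.7 0 0 0 0 0 0;1.7 0 0 0 0 0 0;1.6 0 0 0 0 0 0;0 0 0 0 0 0 0;0 0 0 0 0 0 0")

```text
time_s: 16.9
eef_pos: [0.5039, 0.0515, 0.1605]
eef_rot: [-0.0, 0.628, 0.779, -0.0]
wrist_force: [0.3, -0.3, 0.6]
opening: -0.002
```

```bash
python3 s.py; python3 -c "
from bench import ctrl;import cv2,numpy as np
cv2.imwrite('pics/w4.png',np.clip(ctrl.camera('wrist')['color'].astype(float)*2,0,255).astype(np.uint8))"
```

```text
[ 0.38 -0.31 -0.1 ] [0.21 0.45 0.42] [0.5044 0.0503 0.1606] 17.15
```

View pics/w4.png

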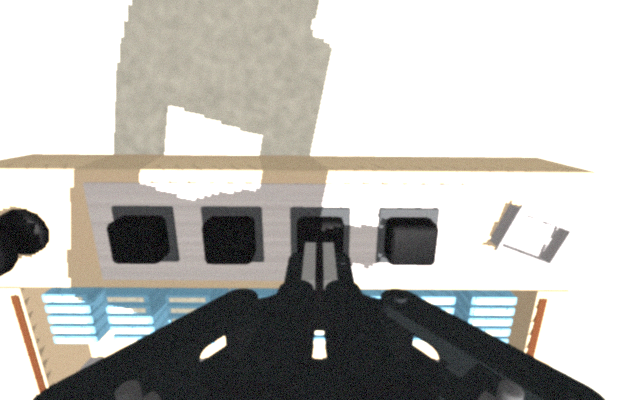

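The tool is over key 2 and keys 1, 3 and 4 stand up. Pressing key 2 to its stop.

move_arm(rows="0 0 0.8 0 0 0 0;0 0 0.8 0 0 0 0;0 0 0.4 0 0 0 0;0 0 0.2 0 0 0 0;0 0 0.1 0 0 0 0;0 0 0.1 0 0 0 0;0 0 0.1 0 0 0 0;0 0 0.1 0 0 0 0;0 0 0 0 0 0 0;0 0 0 0 0 0 0")

```text
time_s: 18.2
eef_pos: [0.5039, 0.0504, 0.1349]
eef_rot: [-0.001, 0.628, 0.778, -0.001]
wrist_force: [-5.8, -0.9, 6.8]
opening: 0.002
```

```bash
python3 s.py
```

```text
[-5.01 -0.67  6.97] [0.44 0.16 0.5 ] [0.5039 0.0504 0.1349] 18.45
```

move_arm(rows="0 0 0.08 0 0 0 0;0 0 0.06 0 0 0 0;0 0 0 0 0 0 0;0 0 0 0 0 0 0")

```text
time_s: 18.85
eef_pos: [0.5039, 0.0504, 0.1336]
eef_rot: [-0.001, 0.628, 0.778, -0.001]
wrist_force: [-5.9, -0.4, 8.9]
opening: 0.002
```

```bash
python3 s.py
```

```text
[-5.73 -0.29  8.52] [0.46 0.33 0.35] [0.5039 0.0504 0.1336] 19.1
```

move_arm(rows="0 0 0.04 0 0 0 0;0 0 0 0 0 0 0;0 0 0 0 0 0 0")

```text
time_s: 19.4
eef_pos: [0.5039, 0.0504, 0.1336]
eef_rot: [-0.001, 0.628, 0.778, -0.001]
wrist_force: [-7.0, 0.2, 11.2]
opening: 0.002
```

```bash
python3 s.py
```

```text
[-6.75 -0.39 11.73] [0.4  0.42 0.42] [0.5039 0.0504 0.1336] 19.65
```

Force rose to 11.7 N while z stayed at 0.1336, so the key is on its stop. Letting go straight up, then back to the viewing pose.

move_arm(rows="0 0 -0.2 0 0 0 0;0 0 -0.4 0 0 0 0;0 0 -0.5 0 0 0 0;0 0 -1.0 0 0 0 0;0 0 -1.5 0 0 0 0;0 0 -2.5 0 0 0 0;-1.0 1.2 0 0 0 0 0;-1.5 1.2 0 0 0 0 0;0 1.1 0 0 0 0 0;0 0 0 0 0 0 0;0 0 0 0 0 0 0;0 0 0 0 0 0 0")

```text
time_s: 20.85
eef_pos: [0.5432, 0.0339, 0.1935]
eef_rot: [-0.001, 0.628, 0.778, -0.0]
wrist_force: [-0.8, -0.1, 0.0]
opening: -0.003
```

```bash
python3 s.py; python3 - <<'E'
from bench import ctrl;import cv2,numpy as np
i=ctrl.camera("wrist")["color"]; o=ctrl.get_obs(); print(o["eef_pos"],o["wrist_force"])
a=np.clip(cv2.resize(i[70:240,110:510],None,fx=2,fy=2,interpolation=cv2.INTER_CUBIC).astype(float)*2.2,0,255).astype(np.uint8)
cv2.imwrite("pics/w5.png",np.vstack([a[90:260],cv2.imread("pics/w2c.png")[90:260]]))
t=ctrl.camera("top")["color"][120:270,220:400]; cv2.imwrite("pics/t5.png",cv2.resize(t,None,fx=4,fy=4,interpolation=cv2.INTER_CUBIC))
E
```

```text
[-0.07  0.19 -0.01] [0.57 0.42 0.61] [0.5435 0.0337 0.1937] 21.1
[0.54378088 0.03342121 0.19391922] [ 0.26291162 -0.07325258 -0.31336717]
```

View pics/w5.png

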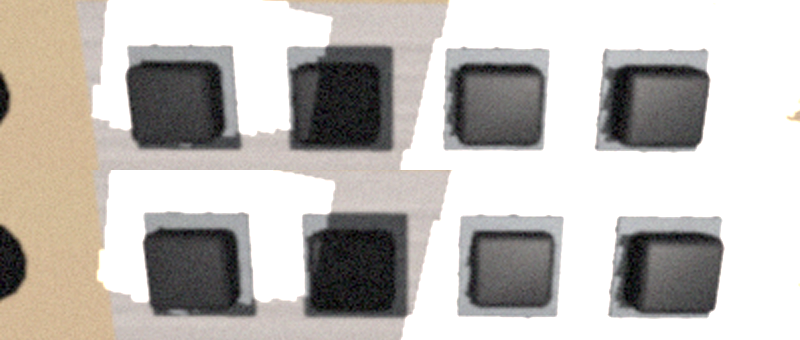

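View pics/t5.png

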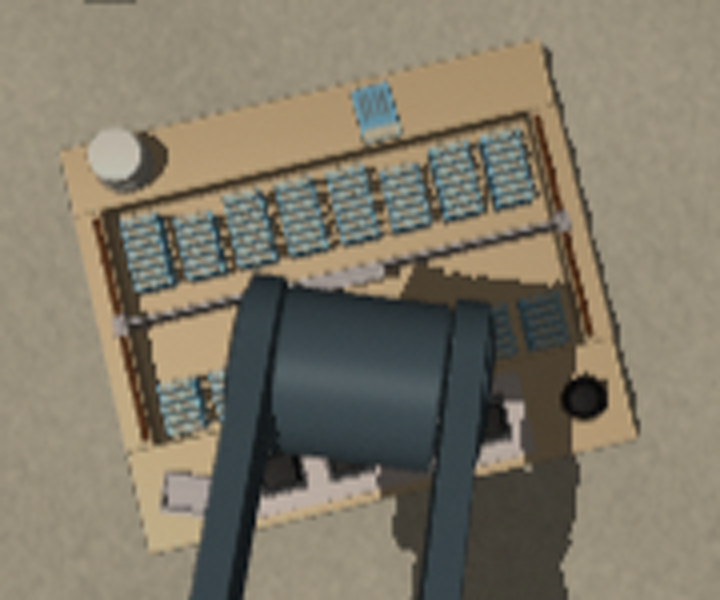

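Key 2 (top strip, at 495,105) now stands as high as the others: about 92 px wide compared with 84 px before, with its side face showing. The divider, jar, loose cassette and puller have not moved in the top view, the wrist force is zero and the tool is clear. Handing in.

```bash
python3 -c "
from bench import ctrl
print(ctrl.hand_in(), ctrl.get_obs()['time_s'])"
```

```text
the job is handed in; nothing more can be done
the job is handed in; nothing more can be done
```

The job is done and handed in: I tapped all four keys from left to right, then pressed the latched one (place 2) to its stop, and it sprang up. Nothing was pinched or lifted, and it took about 21 s of the 45 s allowed.

- **Light taps on the raised keys (1, 3 and 4):** each was pressed only about 2 mm, at roughly 2 N, well short of the 5 mm that counts as pushed in. All three made contact at the same height.
- **Light tap on the latched key (2):** contact came 7 mm lower than the others, as expected for a latched key. It took 3.9 N without moving.
- **Firm press:** key 2 went down about 5 mm to its stop. The force then rose from 8.5 to 11.7 N with no further movement, and I let go straight up.
- **Last checks:** the wrist picture shows all four keys at the same height and the wrist force is back to zero with the tool clear. In the top picture the divider, jar, back-rim cassette and puller are unchanged. The arm partly hid the mould there, and I did not re-check the tray, spatula or right-hand cassette, which the arm never went near while working on the keys.
- **Off from expected:** there was a sideways force of 5–7 N during the firm press, probably fingertip friction. My camera measurement put the rim top at 53 mm, against the stated 55 mm.

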